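# Clamp the power brick in the ratchet bench clamp

### The arm

A 6-joint arm with a two-finger parallel gripper is mounted at the origin on a cart in front of the work surface, level with it; the furniture and walls round the work are solid. World frame = base frame: x ahead of the robot, y to its left, z up, the work surface at z = 0. Lengths are in m, angles in degrees, forces in N, time in s.
With the tool pointing down it reaches from about 0.3 to 0.75 m from the base axis. Payload 8.5 kg.
Tool frame: the origin (TCP) lies midway between the tips of the shut fingers; the grasp point (between the pads) lies 19 mm behind it; z points along the fingers, y is the line along which they close (so a half turn about z gives the same grasp; the last joint's range is limited). The gripper opens to 85 mm and grips with 20 to 120 N. Pads are 22 mm wide; open, the fingers measure 114 mm over their backs; the gripper's body (76 mm by 85 mm) begins 54 mm behind the grasp point. The pads swing forward as they close: fully open they stand 13 mm farther back than shut.
Start: joints at [-79.257, 21.807, 74.336, -0, 83.858, -12.336], TCP at [0.216, -0.506, 0.231] pointing down, gripper open.
Joint ranges: [-178.18, 178.18], [-50.72, 133.34], [12.68, 142.11], [-81.47, 261.47], [9.98, 163.14], [-165.26, 165.26]. Speed limits (degrees/s): [136.94, 136.94, 180, 180, 180, 180].

### API

Orientations are given as [roll, pitch, yaw] about the fixed x, y, z axes, in that order (R = Rz(yaw) Ry(pitch) Rx(roll)).
In Python, from cell import manip, viewer gives the robot as it stands. The module is installed in compiled form; this text tells all that it offers.
- The arm moves only by the tool move_arm, never from a script. Its argument "increments" is one flat list of numbers, 5 for each row, row after row: the gripper's target within -1 to 1 (fully open at 1, half-way at 0, shut at -1), then the shift along the world's x, y, z as a fraction of full scale, then the turn about the world's z as a fraction of full scale. In form: [grip, x, y, z, spin, grip, x, y, z, spin, ...]. A call has 1 to 20 rows; each row shifts and turns the commanded pose from where the row before left it; what a row does not reach is not made up. Full scale, the value 1, is 200 mm for a shift and 45 degrees for a turn. A row lasts 1/8 s, in which the tool goes at most 62.5 mm and 10.7 degrees, less where a joint would pass 70% of its speed; a pose out of reach is approached as far as the arm can. A call with a number of a shift or a turn outside -1 to 1 is refused whole. A call with a gripper value outside its range is refused whole. The fingers move at their own pace and stop on an object; the grip force is fixed at half the most. Time passes only in rows, so rows that do not move let the fingers close. It gives the time, the measured TCP pose, the force, the opening and the grip force at its end, in the units of the state.
- manip.read_state(): the state, without advancing time (a new reading comes with each control period).
- viewer.camera(name): name is "scene" or "top" or "wrist"; returns the picture (384x512x3 uint8, red, green, blue); there is no depth.
- viewer.camera_model(name): a dict with "fovy" (degrees; the focal length in pixels is half the picture's height over the tangent of half this angle, whatever the lens; pixels are square), "cx", "cy" (the principal point, pixels), "pose" (4x4, takes a point from camera to world coordinates); the wrist camera has in their place "T_tool_cam" (4x4, takes a point from camera to tool coordinates, whose origin is the TCP and whose axes are the flange's). Camera axes: x right, y down, z forward; pixel columns grow to the right and rows downward; lengths in m; the calibration is good to about 2 mm. A picture is of the moment at which its call begins: read the wrist's pose just before it. camera_model takes no time and is no camera call.
- manip.hand_in(): hands the job in; it is judged then, once.
The state is a dict: "t": time; "qpos": joint angles; "dq": joint speeds; "tau": joint torques, N m; "tcp_pos": TCP position; "orientation": TCP orientation; "wrist_force": force on the tool from outside, world axes, zero at the start; "wrist_torque": the same for the moment, N m; "width": opening from 0.0 (shut) to 1.0 (fully open); "grasp_force": force on a finger pad.
Only numpy, scipy, OpenCV 4.12 (cv2) and the standard library are available. Lean on these libraries where they do the work, as an engineer would, in place of code of your own. Each camera call takes 0.05 s, during which the arm holds its last target. There are 200 camera calls.

### The job

Hold the white power brick for inspection: lay it flat on the cork bed of the bench clamp, lengthwise between the two jaws, and let go of it; then pump the black trigger against the orange grip until the jaws hold the brick firmly, about 15 N, without ever squeezing its thin case with more than 30 N. Move the jaw with the trigger only, leave the brick clamped with the trigger released, and leave the tube, bottle and loupe standing nearby alone.

Things in the scene. Friction and masses are not known exactly. Their poses are not given: they have to be found in the camera images.
- power_brick: white box-shaped power supply, 50 (x) x 150 (y) x 36 (z) mm, 0.25 kg, lying on the desk; origin at the centre of its underside, y along its length, z up. Its case bears at most 30 N along its length.
- clamp: ratchet clamp on a base plate 76 x 325 x 10 mm, fixed to the desk. Origin on the desk under the bed's centre; y runs from the moving jaw to the fixed jaw, z up. Along y: black housing (40 mm wide, top at z = 66 mm) from -196 to -124 mm, toothed bar out of its back, moving jaw (top at z = 58 mm), bed at 0, fixed jaw +102 to +116 mm (top at z = 60 mm). Grip and trigger stand up on the housing.
- bed (a point): centre of the top of the cork bed, 14 mm above the desk, where the middle of the brick's underside belongs; the strip is 40 x 130 mm and the brick overhangs it all round
- jaw_face: grey plate of the moving jaw, which must not be pushed by the robot; axes as clamp; its front lies at y = -113 mm in this body's frame. In front of it stands a black rubber pad on springs, 44 mm wide, its face at y = -95 mm unloaded: it gives way at 3 N per mm, up to 17 mm.
- jaw (a joint): how far the moving jaw has advanced along +y, m: 0 fully open, 0.048 at most. A ratchet with teeth 3 mm apart lets it go forward only and cannot be released here; after each squeeze it falls back on the last tooth passed, up to 3 mm (9 N of grip).
- trigger (a joint): rad: 0 released (spring return), 0.33 fully squeezed. Hinge along x at y = -138, z = 66 mm of the clamp; top swings to -y, to the grip. 1 rad drives the jaw 34 mm, after 0.8 mm play: a full squeeze gives three teeth, 5.5 mm at trigger_front one. Push needed there: 2 to 4 N for the spring, 2 N friction, 0.7 times the jaw force; a squeeze ended at 19 N push leaves a grip of 9 to 21 N.
- trigger_front (a point): point on the front (+y) face of the black trigger (24 mm wide in x, 12 mm thick, top at z = 133 mm), 50 mm above its hinge, at which to push it to -y; moves with the trigger
- grip_back (a point): point on the back (-y) face of the orange grip (24 mm wide in x, 16 mm thick, top at z = 138 mm), which does not move, 116 mm above the desk; 56 mm from trigger_front while the trigger is released, 39 mm when it is fully squeezed
- swab_tube: light blue upright tube with blue cap, 30 x 30 x 90 mm, bystander; origin under its centre
- flux_bottle: small brown bottle with black cap, 38 x 38 x 77 mm, bystander; origin under its centre
- loupe: black loupe standing upright, 36 x 36 x 38 mm, bystander; origin under its centre
- anvil_front (a point): middle of the front of the grey fixed jaw at the +y end of the clamp (102 mm from the bed's centre). In front of it stands a black rubber pad 44 mm wide on a screw, its face somewhere between y = +77 and +87 mm of the clamp; how far it is screwed in is not measured.
There are look-alikes about, which are no part of the job. Several things look just like the power_brick: the one meant starts nearest to the robot's base.

How it is judged:
By the outcome, as a careful person would: the job done as asked, in the order asked, and still so for the second after the job is handed in, with the robot touching nothing.
It also fails if it takes over 72 s, if anything falls off the work surface, if the arm or the gripper's body presses on something with over 40 N, if the wrist force passes 120 N, or if a joint passes its speed limit or range.

## Working session

There is one attempt and no reset: what is moved stays moved. The work goes in short steps, Python scripts to look and compute and a tool call to move; the robot and the scene stay as the last step left them, time stands still between calls to the robot, and variables do not carry over. Pictures are saved under pics/ and viewed, at most 10 in all, crops included, and the job is handed in when it is done.

Besides the shell and the picture viewer there is one more tool, called after "Request:" as name(argument=value, ...), one argument or row to a line, values as JSON. move_arm: Moves the arm, as the interface text tells. Its arguments: {"type":"object","properties":{"increments":{"type":"array","items":{"type":"number"}}},"required":["increments"]}

```bash
mkdir -p pics
python3 - <<'E'
from cell import manip, viewer
import cv2,numpy as np
s=manip.read_state();print({k:np.round(v,3) for k,v in s.items()})
ims=[]
for n in("scene","top"):
    im=viewer.camera(n);cv2.imwrite(f"pics/{n}0.png",im[:,:,::-1])
    m=viewer.camera_model(n);print(n,m)
print(viewer.camera_model("wrist"))
E
```

```text
{'t': np.float64(0.0), 'qpos': array([-79.256,  21.839,  74.384,   0.   ,  83.858, -12.335]), 'dq': array([ 0.013,  0.027, -0.056, -0.   ,  0.032,  0.02 ]), 'tau': array([ 1.0000e-03, -4.4846e+01, -2.3128e+01, -0.0000e+00,  5.0000e-03,
       -0.0000e+00]), 'tcp_pos': array([ 0.216, -0.506,  0.231]), 'orientation': array([-1.79921e+02, -1.70000e-02,  2.30780e+01]), 'wrist_force': array([ 0.039, -0.636,  0.034]), 'wrist_torque': array([ 0.002, -0.014, -0.008]), 'grasp_force': np.float64(0.0), 'width': np.float64(1.0)}
scene {'fovy': 45.192966686621695, 'cx': 255.64825092390092, 'cy': 194.40108183211845, 'pose': array([[ 0.87276661, -0.31027208,  0.37684172,  0.2122032 ],
       [-0.48772286, -0.52245806,  0.6994026 , -1.07300644],
       [-0.0201211 , -0.79420955, -0.60731073,  0.78397228],
       [ 0.        ,  0.        ,  0.        ,  1.        ]])}
top {'fovy': 49.63464765860233, 'cx': 259.01557539096524, 'cy': 192.0099687632852, 'pose': array([[-0.00993923, -0.99101477,  0.13338266,  0.41575425],
       [-0.99975532,  0.00721241, -0.02091118, -0.27304994],
       [ 0.01976128, -0.13355786, -0.99084398,  1.4371156 ],
       [ 0.        ,  0.        ,  0.        ,  1.        ]])}
{'fovy': 70.35104151087724, 'cx': 256.6598305215585, 'cy': 191.1593026013452, 'T_tool_cam': array([[-7.36116974e-04, -9.60658740e-01, -2.77730523e-01,
         6.96508898e-02],
       [ 9.99999691e-01, -6.30418999e-04, -4.69877146e-04,
        -1.54788438e-04],
       [ 2.76304989e-04, -2.77730783e-01,  9.60658907e-01,
        -1.41611900e-01],
       [ 0.00000000e+00,  0.00000000e+00,  0.00000000e+00,
         1.00000000e+00]])}
```

View pics/top0.png

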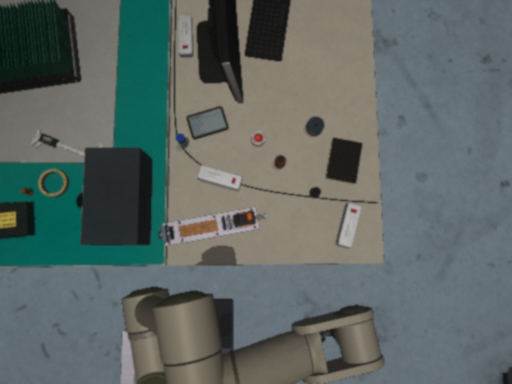

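View pics/scene0.png

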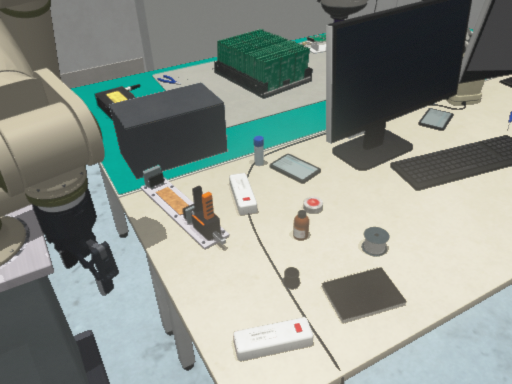

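```bash
cat > h.py <<'E'
import numpy as np,cv2
from cell import manip,viewer
from scipy.spatial.transform import Rotation as R
def cam(n,s=None):
    m=viewer.camera_model(n);f=192/np.tan(np.radians(m["fovy"]/2))
    if n=="wrist":
        s=s or manip.read_state();T=np.eye(4);T[:3,:3]=R.from_euler('xyz',s["orientation"],degrees=True).as_matrix();T[:3,3]=s["tcp_pos"];P=T@m["T_tool_cam"]
    else:P=m["pose"]
    return f,m["cx"],m["cy"],P
def ray(c,u,v,z):
    f,cx,cy,P=c;d=P[:3,:3]@[(u-cx)/f,(v-cy)/f,1];o=P[:3,3];return o+d*(z-o[2])/d[2]
def proj(c,p):
    f,cx,cy,P=c;q=P[:3,:3].T@(np.asarray(p)-P[:3,3]);return np.array([cx+f*q[0]/q[2],cy+f*q[1]/q[2]])
E
python3 - <<'E'
from h import *
c=cam("top")
for n,u,v,z in[("A",219,177,.036),("B",348,226,.036),("C",185,36,.036),("fix end",168,234,.01),("back end",258,217,.01)]:
    p=ray(c,u,v,z);print(n,p.round(3),np.hypot(*p[:2]).round(3))
im=cv2.imread("pics/top0.png")
cv2.imwrite("pics/crop1.png",cv2.resize(im[145:275,150:370],None,fx=3.6,fy=3.6,interpolation=cv2.INTER_CUBIC))
E
```

```text
A [ 0.657 -0.166  0.036] 0.678
B [ 0.486 -0.603  0.036] 0.774
C [ 1.169 -0.044  0.036] 1.17
fix end [0.466 0.008 0.01 ] 0.466
back end [ 0.521 -0.299  0.01 ] 0.601
```

View pics/crop1.png

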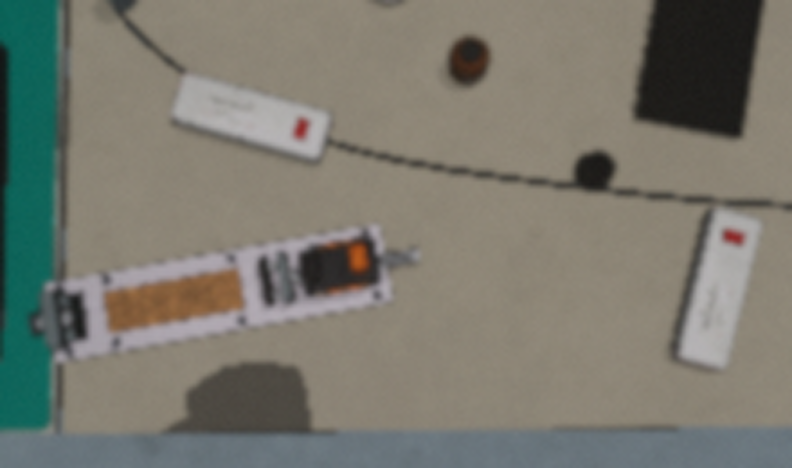

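Bricks: A (219,177) at 0.68 m, B (348,226) at 0.77 m, C (185,36) at 1.17 m. A is nearest to the base, so it is the one meant. The crop confirms it: a white box with a red mark. The clamp sits at (165–262, 212–242), and its fixed jaw is on the left (+y). I'll go above both for a closer look.

Request:
move_arm(
  increments=[1,0.152,0.173,0.042,0.096,1,0.152,0.173,0.042,0.096,1,0.152,0.173,0.042,0.096,1,0.152,0.173,0.042,0.096,1,0.152,0.173,0.042,0.096,1,0.152,0.173,0.042,0.096,1,0.152,0.173,0.042,0.096,1,0.152,0.173,0.042,0.096,1,0.152,0.173,0.042,0.096,1,0.152,0.173,0.042,0.096,1,0.152,0.173,0.042,0.096,1,0.152,0.173,0.042,0.096,1,0,0,0,0,1,0,0,0,0],
)

```text
t: 1.85
tcp_pos: [0.5801, -0.091, 0.3316]
orientation: [-179.9, 0.0, 74.9]
wrist_force: [-0.7, -0.1, 0.2]
width: 0.996
grasp_force: 0.0
```

Run:
```python
from h import *
s=manip.read_state();im=viewer.camera("wrist");cv2.imwrite("pics/w1.png",im[:,:,::-1])
import json;json.dump({k:np.asarray(s[k]).tolist() for k in("tcp_pos","orientation")},open("pics/w1.json","w"));print(s["tcp_pos"],s["orientation"],s["qpos"].round(1))
```

```text
[ 0.58007475 -0.09100531  0.33158243] [-1.79932924e+02  9.30850386e-03  7.48918803e+01] [-20.5  23.2  55.9  -0.  101.   -5.3]
```

View pics/w1.png

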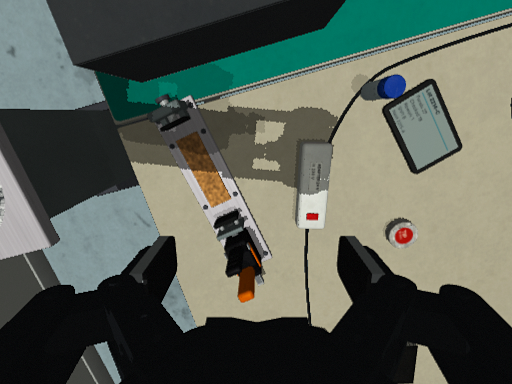

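Run:
```python
import cv2
im=cv2.imread("pics/w1.png");cv2.imwrite("pics/c2.png",cv2.resize(im[85:305,140:345],None,fx=2.7,fy=2.7,interpolation=cv2.INTER_CUBIC))
```

```text
(no output)
```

View pics/c2.png

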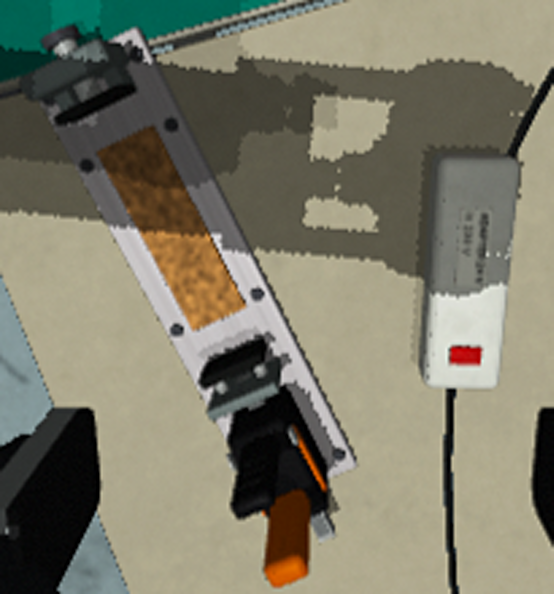

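Run:
```python
from h import *
import json
s=json.load(open("pics/w1.json"));c=cam("wrist",s)
def go(n,pts,z):
    P=np.array([ray(c,140+(x+.5)/2.7-.5,85+(y+.5)/2.7-.5,z)[:2] for x,y in pts])
    L=(P[0]+P[1]-P[2]-P[3])/2;W=(P[1]+P[2]-P[0]-P[3])/2
    print(n,P.round(4).tolist(),"ctr",P.mean(0).round(4),"len",np.linalg.norm(L).round(4),"wid",np.linalg.norm(W).round(4),"yaw(y axis-90)",np.degrees(np.arctan2(L[1],L[0])-np.pi/2).round(2),"yawW",np.degrees(np.arctan2(W[1],W[0])).round(2))
    return P.mean(0)
b=go("brick",[(438,157),(519,157),(499,388),(426,384)],.036)
k=go("cork",[(97,152),(154,125),(246,303),(193,331)],.014)
ct=cam("top")
print("top reproj",proj(ct,[*b,.036]),proj(ct,[*k,.014]))
```

```text
brick [[0.6545, -0.0866], [0.7005, -0.0991], [0.6604, -0.2408], [0.6157, -0.2258]] ctr [ 0.6578 -0.1631] len 0.1459 wid 0.0474 yaw(y axis-90) -15.67 yawW -16.82
cork [[0.4549, -0.0318], [0.4941, -0.0256], [0.5157, -0.1494], [0.4763, -0.1588]] ctr [ 0.4852 -0.0914] len 0.1272 wid 0.0401 yaw(y axis-90) 9.73 yawW 11.31
top reproj [218.01925737 176.81117272] [197.30071116 227.95221124]
```

Request:
move_arm(
  increments=[1,0.0975,-0.09,-0.2,-0.02,1,0.0975,-0.09,-0.2,0,1,0.0975,-0.09,-0.2,0,1,0.0975,-0.09,-0.2,0,1,0,0,-0.2,0,1,0,0,-0.2,0,1,0,0,-0.2,0,1,0,0,-0.2,0,1,0,0,-0.043,0,1,0,0,0,0,-1,0,0,0,0,-1,0,0,0,0,-1,0,0,0,0,-1,0,0,0,0,-1,0,0,0,0,-1,0,0,0,0],
)

```text
t: 3.9
tcp_pos: [0.6591, -0.1631, 0.0052]
orientation: [179.8, 0.0, 74.0]
wrist_force: [0.3, 0.7, 5.5]
width: 0.571
grasp_force: 63.8
```

Request:
move_arm(
  increments=[-1,0,0,0.25,0,-1,0,0,0.25,0,-1,0,0,0.25,0,-1,-0.145,0.06,0,0.0973,-1,-0.145,0.06,0,0.0973,-1,-0.145,0.06,0,0.0973,-1,-0.145,0.06,0,0.0973,-1,-0.145,0.06,0,0.0973,-1,-0.145,0.06,0,0.0973,-1,0,0,-0.2,0,-1,0,0,0,0,-1,0,0,0,0],
)

```text
t: 5.4
tcp_pos: [0.4851, -0.0911, 0.1146]
orientation: [179.9, 0.0, 100.3]
wrist_force: [-0.7, 0.6, -2.2]
width: 0.574
grasp_force: 63.5
```

Run:
```python
from h import *
s=manip.read_state();im=viewer.camera("wrist")[:,:,::-1];cv2.imwrite("pics/w2.png",im)
import json;json.dump({k:np.asarray(s[k]).tolist() for k in("tcp_pos","orientation")},open("pics/w2.json","w"));print(s["tcp_pos"],s["orientation"])
cv2.imwrite("pics/w2b.png",cv2.resize(im,None,fx=1.5,fy=1.5,interpolation=cv2.INTER_CUBIC))
```

```text
[ 0.48506599 -0.09106743  0.11459482] [1.79938993e+02 4.38315042e-02 1.00287209e+02]
```

View pics/w2b.png

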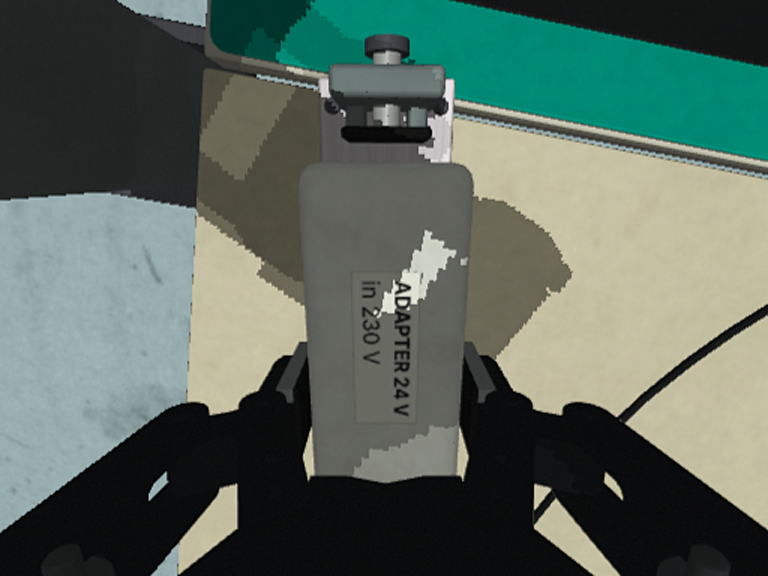

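Run:
```python
from h import *
import json
s=json.load(open("pics/w2.json"));c=cam("wrist",s)
y0=np.radians(100.3);ax=np.array([np.cos(y0),np.sin(y0)]);lx=np.array([ax[1],-ax[0]])
def r(n,u,v,z):
    p=ray(c,(u+.5)/1.5-.5,(v+.5)/1.5-.5,z)[:2]-s["tcp_pos"][:2];print(n,"along",(p@ax).round(4),"lat",(p@lx).round(4))
zt=.1146-.0052+.036
r("brick end top",386,164,zt);r("brick L",300,190,zt-.005);r("brick R",472,190,zt-.005);r("brick L near",312,440,zt-.005);r("brick R near",460,440,zt-.005)
r("jaw front top L",331,97,.06);r("jaw front top R",443,97,.06)
r("jaw back top L",335,66,.06);r("jaw back R",440,66,.06)
r("pad L",342,128,.055);r("pad R",431,128,.055)
r("plate L",320,140,.01);r("plate R",454,140,.01);r("plate corner",454,80,.01)
```

```text
brick end top along 0.0718 lat -0.0007
brick L along 0.065 lat -0.0244
brick R along 0.0649 lat 0.023
brick L near along -0.0156 lat -0.0252
brick R near along -0.0157 lat 0.0237
jaw front top L along 0.1009 lat -0.0247
jaw front top R along 0.1009 lat 0.0246
jaw back top L along 0.1132 lat -0.0225
jaw back R along 0.1132 lat 0.0229
pad L along 0.0886 lat -0.0207
pad R along 0.0885 lat 0.0203
plate L along 0.0862 lat -0.0378
plate R along 0.0862 lat 0.0383
plate corner along 0.1171 lat 0.0369
```

Request:
move_arm(
  increments=[-1,0,0,-0.2,0,-1,0,0,-0.2,0,-1,0,0,-0.05,0,-1,0,0,-0.02,0,-1,0,0,-0.005,0,-1,0,0,0,0],
)

```text
t: 6.2
tcp_pos: [0.4849, -0.091, 0.0195]
orientation: [179.9, 0.1, 100.3]
wrist_force: [0.1, -0.1, -2.9]
width: 0.572
grasp_force: 63.5
```

Request:
move_arm(
  increments=[-1,0,0,-0.004,0,-1,0,0,-0.002,0,-1,0,0,0,0],
)

```text
t: 6.58
tcp_pos: [0.4849, -0.091, 0.0192]
orientation: [179.9, 0.1, 100.3]
wrist_force: [-4.4, 0.8, 15.2]
width: 0.574
grasp_force: 65.8
```

Request:
move_arm(
  increments=[-1,0,0,0.003,0,1,0,0,0,0,1,0,0,0,0,1,0,0,0,0,1,0,0,0,0,1,0,0,0,0,1,0,0,0.1,0,1,0,0,0.3,0,1,0,0,0.3,0,1,0,0,0.3,0,1,0,0,0.3,0,-1,0,0,0,0,-1,0,0,0,0],
)

```text
t: 8.2
tcp_pos: [0.484, -0.0906, 0.277]
orientation: [-179.9, -0.0, 100.3]
wrist_force: [-1.2, -0.1, -0.3]
width: 0.607
grasp_force: 0.0
```

Run:
```python
from h import *
s=manip.read_state();im=viewer.camera("wrist")[:,:,::-1];cv2.imwrite("pics/w3.png",im)
import json;json.dump({k:np.asarray(s[k]).tolist() for k in("tcp_pos","orientation")},open("pics/w3.json","w"));print(s["tcp_pos"],s["orientation"])
cv2.imwrite("pics/w3b.png",cv2.resize(im,None,fx=1.5,fy=1.5,interpolation=cv2.INTER_CUBIC))
```

```text
[ 0.48396503 -0.09058675  0.27700455] [-1.79930294e+02 -4.75804818e-02  1.00288035e+02]
```

View pics/w3b.png

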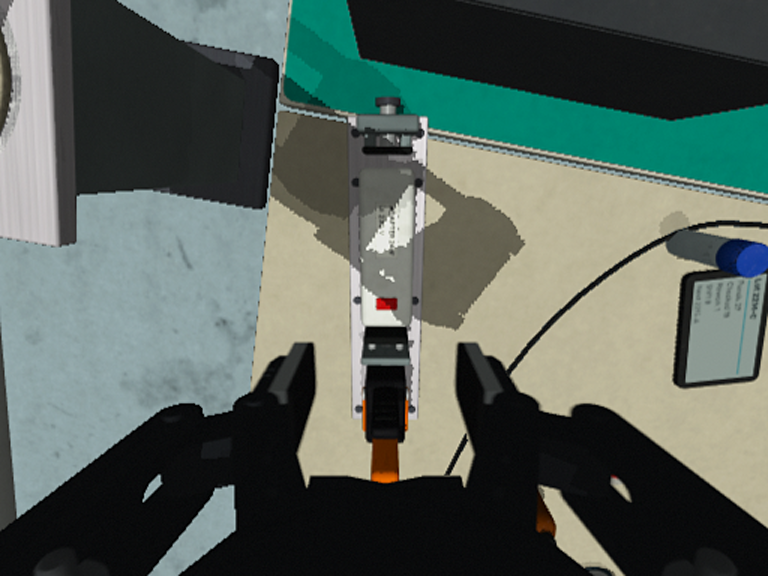

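Run:
```python
from h import *
import json
s=json.load(open("pics/w3.json"));c=cam("wrist",s)
y0=np.radians(100.3);ax=np.array([np.cos(y0),np.sin(y0)]);lx=np.array([ax[1],-ax[0]])
def r(n,u,v,z):
    p=ray(c,(u+.5)/1.5-.5,(v+.5)/1.5-.5,z)[:2]-s["tcp_pos"][:2];print(n,"along",(p@ax).round(4),"lat",(p@lx).round(4))
r("brick far",388,168,.05);r("brick near",385,326,.05);r("brL",361,180,.045);r("brR",417,180,.045);r("brL",358,320,.045);r("brR",411,320,.045)
r("jaw front top",388,132,.06);r("jaw back top",388,114,.06);r("plate far L",349,115,.01);r("plate far R",427,117,.01);r("plate near",385,416,.01)
r("plate nL",352,416,.01);r("plate nR",416,416,.01)
r("mov plate front",385,361,.058);r("trig top back?",385,440,.133);r("trigL",366,440,.133);r("trigR",404,440,.133);r("gripL",371,478,.138);r("gripR",398,478,.138)
im=cv2.imread("pics/w3.png");cv2.imwrite("pics/c4.png",cv2.resize(im[200:330,190:330],None,fx=4.2,fy=4.2,interpolation=cv2.INTER_CUBIC))
```

```text
brick far along 0.0715 lat 0.0013
brick near along -0.075 lat -0.0015
brL along 0.0613 lat -0.0226
brR along 0.0612 lat 0.0269
brL along -0.0707 lat -0.0278
brR along -0.0707 lat 0.0238
jaw front top along 0.0999 lat 0.0012
jaw back top along 0.1136 lat 0.0012
plate far L along 0.1188 lat -0.0348
plate far R along 0.117 lat 0.0377
plate near along -0.201 lat -0.0017
plate nL along -0.201 lat -0.0395
plate nR along -0.201 lat 0.0338
mov plate front along -0.1081 lat -0.0015
trig top back? along -0.1418 lat -0.0014
trigL along -0.1417 lat -0.0169
trigR along -0.1418 lat 0.0141
gripL along -0.1747 lat -0.013
gripR along -0.1747 lat 0.0093
```

View pics/c4.png

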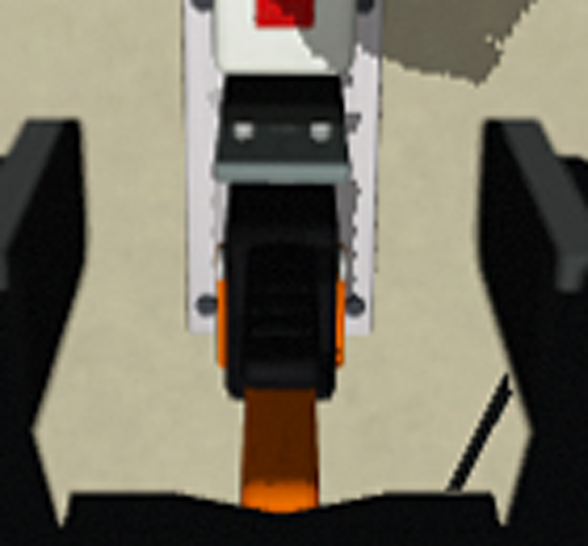

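The brick lies centred on the bed and square between the jaws: its ends are at rows 168 and 326, the fixed jaw front at row 132. The trigger top is at about (385,440), on the tool's lateral line. Next I'll shut the fingers and go in front of the trigger.

Request:
move_arm(
  increments=[-1,0,0,0,0,-1,0,0,0,0,-1,0.0173,-0.1036,-0.05,0,-1,0.0173,-0.1036,-0.05,0,-1,0.0173,-0.1036,-0.1,0,-1,0.0173,-0.1036,-0.2,0,-1,0.0173,-0.1036,-0.2,0,-1,0,0,-0.2,0,-1,0,0,0,0,-1,0,0,0,0],
)

```text
t: 9.5
tcp_pos: [0.5022, -0.1952, 0.119]
orientation: [179.9, 0.1, 100.3]
wrist_force: [0.7, 0.0, 0.5]
width: -0.001
grasp_force: 0.0
```

Request:
move_arm(
  increments=[-1,0,0,-0.015,0,-1,0.0035,-0.02,0,0,-1,0.0035,-0.02,0,0,-1,0,0,0,0],
)

```text
t: 10.0
tcp_pos: [0.5032, -0.2028, 0.1151]
orientation: [180.0, 0.0, 100.3]
wrist_force: [0.5, 0.5, 0.1]
width: -0.002
grasp_force: 0.0
```

Request:
move_arm(
  increments=[-1,0.0017,-0.01,0,0,-1,0.0017,-0.01,0,0,-1,0.0017,-0.01,0,0,-1,0,0,0,0],
)

```text
t: 10.5
tcp_pos: [0.5041, -0.2085, 0.1149]
orientation: [-180.0, -0.0, 100.3]
wrist_force: [-0.1, 0.8, -0.4]
width: 0.002
grasp_force: 0.0
```

Request:
move_arm(
  increments=[-1,0.0017,-0.01,0,0,-1,0.0009,-0.005,0,0,-1,0,0,0,0],
)

```text
t: 10.88
tcp_pos: [0.5045, -0.2109, 0.115]
orientation: [-180.0, -0.1, 100.3]
wrist_force: [-0.1, 4.8, 3.2]
width: 0.003
grasp_force: 2.3
```

Request:
move_arm(
  increments=[-1,0.0009,-0.005,0,0,-1,0.0009,-0.005,0,0,-1,0,0,0,0],
)

```text
t: 11.25
tcp_pos: [0.5049, -0.2131, 0.115]
orientation: [-180.0, -0.0, 100.3]
wrist_force: [-1.5, 5.3, 4.5]
width: -0.005
grasp_force: 2.6
```

Request:
move_arm(
  increments=[-1,0.002,-0.0115,0,0,-1,0.002,-0.0115,0,0,-1,0.002,-0.0115,0,0,-1,0.002,-0.0115,0,0,-1,0.002,-0.0115,0,0,-1,0,0,0,0],
)

```text
t: 12.0
tcp_pos: [0.5069, -0.2246, 0.1147]
orientation: [-180.0, -0.0, 100.3]
wrist_force: [-1.4, 4.0, 1.6]
width: -0.001
grasp_force: 2.3
```

Request:
move_arm(
  increments=[-1,0.0005,-0.003,0,0,-1,0,0,0,0,-1,-0.0052,0.03,0,0,-1,-0.0052,0.03,0,0,-1,-0.0052,0.03,0,0,-1,0,0,0,0,-1,0,0,0,0],
)

```text
t: 12.88
tcp_pos: [0.5041, -0.2078, 0.115]
orientation: [180.0, 0.0, 100.3]
wrist_force: [0.2, -1.4, -0.3]
width: 0.001
grasp_force: 0.0
```

Request:
move_arm(
  increments=[-1,0.0026,-0.015,0,0,-1,0.0026,-0.015,0,0,-1,0.0026,-0.015,0,0,-1,0.0026,-0.015,0,0,-1,0.0026,-0.015,0,0,-1,0.0026,-0.015,0,0,-1,0,0,0,0],
)

```text
t: 13.75
tcp_pos: [0.507, -0.225, 0.1148]
orientation: [-180.0, -0.1, 100.3]
wrist_force: [-0.4, 5.2, 1.5]
width: 0.003
grasp_force: 2.5
```

Request:
move_arm(
  increments=[-1,-0.0052,0.03,0,0,-1,-0.0052,0.03,0,0,-1,-0.0052,0.03,0,0,-1,0,0,0,0,-1,0,0,0,0,-1,0.0026,-0.015,0,0,-1,0.0026,-0.015,0,0,-1,0.0026,-0.015,0,0,-1,0.0026,-0.015,0,0,-1,0,0,0,0],
)

```text
t: 15.0
tcp_pos: [0.5059, -0.2188, 0.1152]
orientation: [180.0, -0.1, 100.3]
wrist_force: [-2.2, 6.1, 6.1]
width: -0.0
grasp_force: 3.7
```

Request:
move_arm(
  increments=[-1,0.0017,-0.01,0,0,-1,0.0017,-0.01,0,0,-1,0.0017,-0.01,0,0,-1,0,0,0,0],
)

```text
t: 15.5
tcp_pos: [0.5067, -0.2235, 0.115]
orientation: [-180.0, -0.3, 100.3]
wrist_force: [-1.5, 11.3, 6.3]
width: -0.003
grasp_force: 6.4
```

Request:
move_arm(
  increments=[-1,0.0009,-0.005,0,0,-1,0,0,0,0],
)

```text
t: 15.75
tcp_pos: [0.5068, -0.2242, 0.1149]
orientation: [-180.0, -0.3, 100.3]
wrist_force: [-1.4, 12.4, 6.0]
width: 0.0
grasp_force: 7.0
```

Request:
move_arm(
  increments=[-1,0.0005,-0.003,0,0,-1,0,0,0,0],
)

```text
t: 16.0
tcp_pos: [0.5069, -0.2247, 0.1149]
orientation: [-180.0, -0.3, 100.3]
wrist_force: [-1.4, 13.3, 6.4]
width: 0.0
grasp_force: 7.3
```

Request:
move_arm(
  increments=[-1,0.0005,-0.003,0,0,-1,0,0,0,0,-1,-0.0052,0.03,0,0,-1,-0.0052,0.03,0,0,-1,-0.0052,0.03,0,0,-1,0,0,0,0,-1,0,0,0,0],
)

```text
t: 16.88
tcp_pos: [0.5043, -0.2097, 0.1148]
orientation: [-180.0, -0.0, 100.3]
wrist_force: [0.1, 2.5, 0.4]
width: 0.001
grasp_force: 1.1
```

Request:
move_arm(
  increments=[-1,0.0017,-0.01,0,0,-1,0.0009,-0.005,0,0,-1,0,0,0,0],
)

```text
t: 17.25
tcp_pos: [0.5046, -0.2116, 0.115]
orientation: [-180.0, -0.2, 100.3]
wrist_force: [-1.6, 8.6, 4.5]
width: 0.001
grasp_force: 4.5
```

Request:
move_arm(
  increments=[-1,0.0009,-0.005,0,0,-1,0,0,0,0],
)

```text
t: 17.5
tcp_pos: [0.5047, -0.2122, 0.1151]
orientation: [-180.0, -0.2, 100.3]
wrist_force: [-1.8, 10.4, 5.6]
width: -0.002
grasp_force: 5.2
```

Request:
move_arm(
  increments=[-1,0.0009,-0.005,0,0,-1,0,0,0,0],
)

```text
t: 17.75
tcp_pos: [0.5049, -0.213, 0.1151]
orientation: [-180.0, -0.2, 100.3]
wrist_force: [-2.4, 10.4, 6.9]
width: -0.001
grasp_force: 5.8
```

Request:
move_arm(
  increments=[-1,0.0009,-0.005,0,0,-1,0.0009,-0.005,0,0,-1,0,0,0,0],
)

```text
t: 18.12
tcp_pos: [0.5051, -0.2147, 0.1152]
orientation: [-180.0, -0.2, 100.3]
wrist_force: [-1.8, 12.5, 7.7]
width: 0.006
grasp_force: 6.8
```

Request:
move_arm(
  increments=[-1,0.0009,-0.005,0,0,-1,0,0,0,0],
)

```text
t: 18.38
tcp_pos: [0.5053, -0.2156, 0.1152]
orientation: [-180.0, -0.3, 100.3]
wrist_force: [-2.3, 12.9, 8.8]
width: 0.001
grasp_force: 7.3
```

Request:
move_arm(
  increments=[-1,0.0009,-0.005,0,0,-1,0,0,0,0],
)

```text
t: 18.62
tcp_pos: [0.5054, -0.2164, 0.1152]
orientation: [-180.0, -0.3, 100.3]
wrist_force: [-2.6, 14.2, 9.5]
width: -0.004
grasp_force: 7.8
```

Request:
move_arm(
  increments=[-1,0.0009,-0.005,0,0,-1,0,0,0,0],
)

```text
t: 18.88
tcp_pos: [0.5056, -0.2173, 0.1152]
orientation: [-180.0, -0.3, 100.3]
wrist_force: [-3.1, 13.6, 9.9]
width: -0.001
grasp_force: 8.1
```

Request:
move_arm(
  increments=[-1,0.0009,-0.005,0,0,-1,0,0,0,0],
)

```text
t: 19.12
tcp_pos: [0.5057, -0.2181, 0.1153]
orientation: [-180.0, -0.3, 100.3]
wrist_force: [-2.4, 15.3, 9.9]
width: 0.001
grasp_force: 8.7
```

Request:
move_arm(
  increments=[-1,0.0009,-0.005,0,0,-1,0,0,0,0],
)

```text
t: 19.38
tcp_pos: [0.5059, -0.2189, 0.1153]
orientation: [-180.0, -0.3, 100.3]
wrist_force: [-2.7, 16.8, 10.9]
width: -0.0
grasp_force: 9.1
```

Request:
move_arm(
  increments=[-1,0,0,0,0],
)

```text
t: 19.5
tcp_pos: [0.5059, -0.2189, 0.1152]
orientation: [-180.0, -0.3, 100.3]
wrist_force: [-3.2, 16.4, 10.1]
width: 0.0
grasp_force: 9.1
```

Request:
move_arm(
  increments=[-1,0.0009,-0.005,0,0,-1,0,0,0,0],
)

```text
t: 19.75
tcp_pos: [0.506, -0.2197, 0.1152]
orientation: [-180.0, -0.4, 100.3]
wrist_force: [-2.8, 17.3, 10.7]
width: -0.002
grasp_force: 9.6
```

Request:
move_arm(
  increments=[-1,0.0005,-0.0025,0,0,-1,0,0,0,0],
)

```text
t: 20.0
tcp_pos: [0.5061, -0.2201, 0.1152]
orientation: [-180.0, -0.4, 100.3]
wrist_force: [-3.0, 17.6, 11.2]
width: -0.001
grasp_force: 9.9
```

Request:
move_arm(
  increments=[-1,0.0005,-0.0025,0,0,-1,0,0,0,0,-1,-0.0045,0.025,0,0,-1,-0.0045,0.025,0,0,-1,-0.0045,0.025,0,0,-1,0,0,0,0,-1,0,0,0,0],
)

```text
t: 20.88
tcp_pos: [0.5043, -0.2092, 0.1149]
orientation: [180.0, 0.0, 100.3]
wrist_force: [0.0, 0.6, -0.4]
width: -0.0
grasp_force: 0.0
```

Request:
move_arm(
  increments=[-1,0.0025,-0.015,0,0,-1,0.0009,-0.005,0,0,-1,0,0,0,0],
)

```text
t: 21.25
tcp_pos: [0.5048, -0.2127, 0.1149]
orientation: [180.0, -0.0, 100.3]
wrist_force: [-0.7, 1.9, 1.6]
width: -0.003
grasp_force: 1.1
```

Request:
move_arm(
  increments=[-1,0.0009,-0.005,0,0,-1,0,0,0,0],
)

```text
t: 21.5
tcp_pos: [0.505, -0.2137, 0.115]
orientation: [180.0, -0.0, 100.3]
wrist_force: [-1.0, 1.8, 2.5]
width: 0.001
grasp_force: 1.3
```

Request:
move_arm(
  increments=[-1,0.0009,-0.005,0,0,-1,0,0,0,0],
)

```text
t: 21.75
tcp_pos: [0.5051, -0.2144, 0.115]
orientation: [-180.0, -0.0, 100.3]
wrist_force: [-0.4, 3.7, 3.3]
width: -0.002
grasp_force: 2.3
```

Run:
```python
from h import *
a=viewer.camera("wrist")[:,:,::-1];b=viewer.camera("scene")[:,:,::-1]
cv2.imwrite("pics/m5.png",np.hstack([cv2.resize(a,(400,300)),cv2.resize(b[150:260,120:260],(400,300),interpolation=cv2.INTER_CUBIC)]))
```

```text
(no output)
```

View pics/m5.png

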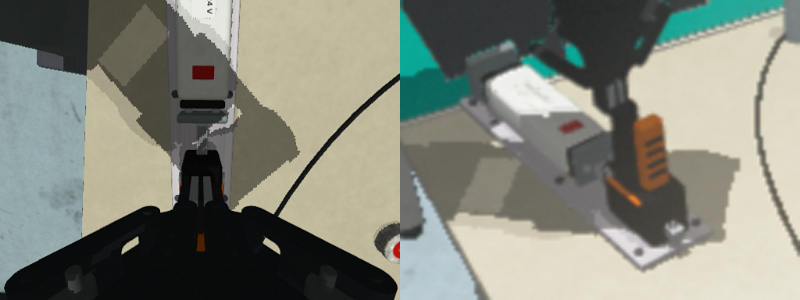

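Request:
move_arm(
  increments=[-1,0.0009,-0.005,0,0,-1,0,0,0,0],
)

```text
t: 22.1
tcp_pos: [0.5053, -0.2151, 0.115]
orientation: [-180.0, -0.1, 100.3]
wrist_force: [-2.1, 5.8, 4.8]
width: -0.005
grasp_force: 3.6
```

Request:
move_arm(
  increments=[-1,0.0009,-0.005,0,0,-1,0,0,0,0],
)

```text
t: 22.35
tcp_pos: [0.5053, -0.2157, 0.115]
orientation: [-180.0, -0.1, 100.3]
wrist_force: [-1.6, 9.3, 6.0]
width: 0.0
grasp_force: 4.7
```

Request:
move_arm(
  increments=[-1,0.0009,-0.005,0,0,-1,0,0,0,0],
)

```text
t: 22.6
tcp_pos: [0.5054, -0.2162, 0.115]
orientation: [-180.0, -0.2, 100.3]
wrist_force: [-2.1, 11.1, 6.9]
width: 0.004
grasp_force: 5.8
```

Request:
move_arm(
  increments=[-1,0.0009,-0.005,0,0,-1,0,0,0,0],
)

```text
t: 22.85
tcp_pos: [0.5055, -0.2168, 0.115]
orientation: [-180.0, -0.2, 100.3]
wrist_force: [-2.2, 12.0, 6.8]
width: -0.002
grasp_force: 7.0
```

Request:
move_arm(
  increments=[-1,-0.0017,0.01,0,0,-1,-0.0017,0.01,0,0,-1,0,0,0,0],
)

```text
t: 23.22
tcp_pos: [0.5052, -0.2146, 0.1149]
orientation: [-180.0, -0.0, 100.3]
wrist_force: [-1.5, 4.8, 2.9]
width: 0.002
grasp_force: 2.5
```

Request:
move_arm(
  increments=[-1,-0.0017,0.01,0,0,-1,0,0,0,0],
)

```text
t: 23.48
tcp_pos: [0.5049, -0.2129, 0.1148]
orientation: [-180.0, 0.0, 100.3]
wrist_force: [-0.8, 2.2, 1.6]
width: 0.005
grasp_force: 1.1
```

Request:
move_arm(
  increments=[-1,-0.0017,0.01,0,0,-1,0,0,0,0],
)

```text
t: 23.72
tcp_pos: [0.5045, -0.2106, 0.1147]
orientation: [-180.0, -0.0, 100.3]
wrist_force: [0.6, 2.1, -1.6]
width: 0.0
grasp_force: 0.7
```

Request:
move_arm(
  increments=[-1,-0.0009,0.005,0,0,-1,0,0,0,0],
)

```text
t: 23.98
tcp_pos: [0.5044, -0.2096, 0.1148]
orientation: [-180.0, -0.0, 100.3]
wrist_force: [-0.2, 1.2, -1.1]
width: -0.001
grasp_force: 0.7
```

Request:
move_arm(
  increments=[-1,-0.0026,0.015,0,0,-1,0,0,0,0,-1,0,0,0,0,-1,0,0,0,0],
)

```text
t: 24.48
tcp_pos: [0.5039, -0.2068, 0.115]
orientation: [180.0, 0.0, 100.3]
wrist_force: [0.2, 0.3, 0.2]
width: -0.001
grasp_force: 0.0
```

Request:
move_arm(
  increments=[-1,0.0026,-0.015,0,0,-1,0.0009,-0.005,0,0,-1,0,0,0,0],
)

```text
t: 24.85
tcp_pos: [0.5045, -0.2106, 0.115]
orientation: [180.0, -0.0, 100.3]
wrist_force: [0.2, 2.8, 1.8]
width: -0.001
grasp_force: 1.0
```

Request:
move_arm(
  increments=[-1,0.0009,-0.005,0,0,-1,0,0,0,0],
)

```text
t: 25.1
tcp_pos: [0.5047, -0.2116, 0.1149]
orientation: [-180.0, -0.0, 100.3]
wrist_force: [-0.5, 2.1, 1.7]
width: -0.001
grasp_force: 1.2
```

Request:
move_arm(
  increments=[-1,0.0009,-0.005,0,0,-1,0,0,0,0],
)

```text
t: 25.35
tcp_pos: [0.5049, -0.2127, 0.1149]
orientation: [-180.0, 0.0, 100.3]
wrist_force: [-0.4, 1.8, 1.8]
width: 0.0
grasp_force: 1.3
```

Request:
move_arm(
  increments=[-1,0.0009,-0.005,0,0,-1,0,0,0,0],
)

```text
t: 25.6
tcp_pos: [0.5051, -0.2137, 0.1149]
orientation: [180.0, -0.0, 100.3]
wrist_force: [-0.4, 2.8, 1.7]
width: -0.003
grasp_force: 1.4
```

Request:
move_arm(
  increments=[-1,0.0017,-0.01,0,0,-1,0.0017,-0.01,0,0,-1,0,0,0,0],
)

```text
t: 25.98
tcp_pos: [0.5055, -0.2162, 0.115]
orientation: [-180.0, -0.2, 100.3]
wrist_force: [-1.4, 10.1, 6.4]
width: -0.002
grasp_force: 5.6
```

Request:
move_arm(
  increments=[-1,0.0009,-0.005,0,0,-1,0,0,0,0],
)

```text
t: 26.22
tcp_pos: [0.5055, -0.2167, 0.115]
orientation: [-180.0, -0.2, 100.3]
wrist_force: [-1.6, 12.3, 8.4]
width: -0.003
grasp_force: 6.8
```

Request:
move_arm(
  increments=[-1,0.0009,-0.005,0,0,-1,0,0,0,0],
)

```text
t: 26.48
tcp_pos: [0.5056, -0.2172, 0.115]
orientation: [-180.0, -0.3, 100.3]
wrist_force: [-2.7, 14.4, 8.6]
width: -0.001
grasp_force: 7.9
```

Request:
move_arm(
  increments=[-1,0.0009,-0.005,0,0,-1,0,0,0,0],
)

```text
t: 26.72
tcp_pos: [0.5058, -0.218, 0.115]
orientation: [-180.0, -0.3, 100.3]
wrist_force: [-1.5, 15.0, 9.1]
width: 0.002
grasp_force: 8.6
```

The breakaway push is now about 14.5 N. Less about 5 N for spring and friction and divided by 0.7, that gives a grip of about 14 N, which is on target. I'll release the trigger and withdraw.

Request:
move_arm(
  increments=[-1,-0.0035,0.02,0,0,-1,-0.0035,0.02,0,0,-1,-0.0035,0.02,0,0,-1,-0.0035,0.02,0,0,-1,-0.006,0.035,0,0,-1,0,0,0.15,0,-1,0,0,0.25,0,-1,0,0.2,0.25,0,-1,0,0.25,0.2,0,-1,0,0,0,0,-1,0,0,0,0],
)

```text
t: 28.1
tcp_pos: [0.502, -0.1099, 0.282]
orientation: [-179.9, -0.0, 100.3]
wrist_force: [-0.2, 0.2, -0.8]
width: 0.0
grasp_force: 0.0
```

Run:
```python
from h import *
s=manip.read_state();print(s["t"],s["tcp_pos"])
a=viewer.camera("wrist")[:,:,::-1];b=viewer.camera("scene")[:,:,::-1]
cv2.imwrite("pics/m6.png",np.hstack([cv2.resize(a[:,100:400],(400,512)),cv2.resize(b[150:260,120:260],(400,512),interpolation=cv2.INTER_CUBIC)]))
```

```text
28.1 [ 0.50203961 -0.10990733  0.28196373]
```

View pics/m6.png

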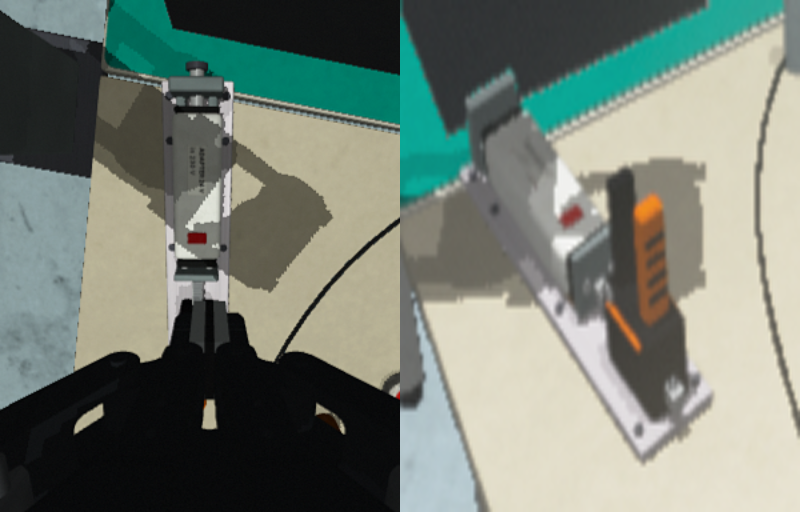

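The brick lies flat between both pads (left panel, fixed pad at about (197,108), moving pad at about (197,265)). The trigger is back upright and the robot is clear.

```bash
python3 -c "
from cell import manip
print(manip.hand_in())"
```

```text
the job is handed in; nothing more can be done
None
```

I handed the job in at about 28 s: the white brick lies flat on the bed, clamped between both jaw pads at an estimated 14 N (worked out from trigger push forces, estimated peak about 19 N), with the trigger released and the robot clear; the hand-in returned no verdict.

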